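Lock the levelling screw of the chair-leg jig

TASK

Lock the levelling screw of the chair-leg jig without losing its setting: fit the blue holding key fully down over the screw's square head with its arm between the two yellow posts, so that the screw cannot turn. Then swing the jam nut's lever clockwise by its red pin until the nut seats, and tighten it to a push of about 9 N on the pin, not over 11 N. Leave the key on the screw and the tub, the tin and the brush where they stand.

Things in the scene. Friction and masses are not known exactly. Their poses are not given: they have to be found in the camera images.
- jig: Fixed green jig plate, 240 x 215 x 12 mm. Origin on the bench on the screw's vertical axis; x points from the screw to the pair of yellow posts, z up. Posts: at x = 102 mm, y = +16 and -16 mm, each 16 x 10 mm, tops 80 mm high, gap 22 mm. A wooden chair leg lies along x at y = 77 to 111 mm, 46 mm high (its clamps 56 mm). The lever works on the -y side.
- screw_head (a point): Centre of the top face of the levelling screw's steel square head, 74 mm above the bench; 26 mm across the flats, 20 mm tall. x and y axes are normal to the flats. It stands still while the nut runs down, but unless held by the key it turns clockwise with the nut when that is tightened.
- screw (a joint): Turn of the levelling screw (rad), clockwise from above positive; 0 = its setting (x axis towards the posts), and it starts within 0.05. The setting counts as kept within 0.4 either way; with the key fitted the screw still turns up to 0.25 until the play is taken up.
- key: Blue holding key, loose, 0.35 kg, stands socket-down: a 40 x 40 x 45 mm block, in its underside a square socket 28.5 mm wide and 18 mm deep; a steel arm (14 wide, 8 thick) leaves it along +x, flush with the underside, to 115 mm from the block's axis. Origin: centre of the underside. Grasp across y, 26 mm up. Fully down on the head, the underside is 56 mm above the bench.
- key_center (a point): Centre of the key's block, 22.5 mm above its underside.
- key_arm_end (a point): End of the key's arm, 115 mm from the block's axis, 4 mm above the underside.
- lever_pin (a point): On the axis of the upright red pin (12 mm diameter) at the end of the jam nut's lever, 80 mm above the bench, 85 mm from the screw's axis. Free from 44 to 95 mm above the bench; the lever, 14 mm wide, lies below it. It swings clockwise from above, easily (about 1 N at the pin) for 0.5 to 1.0 rad; then the nut seats.
- lock (a joint): Tightening of the jam nut (rad of lever turn after it has seated and the play of screw and key is used up); 0 = not tightened. The push at the pin rises at once to 6 N, then 0.4 N per mm: 0.03 takes 7 N, 0.09 takes 9 N, 0.165 takes 11.7 N. Stays where it is left.
- tub_rim (a point): Centre of the rim of an open white plastic tub, 80 mm wide and 75 mm tall. Bystander.
- tin_center (a point): Centre of a steel tin, 74 mm wide and 95 mm tall. Bystander.
- brush_grip (a point): Grip of a paint brush, 190 mm long, lying on the bench. Bystander.

How it is judged (in metres and radians):
On the way, in this order (a step that is already met when the one before it is completed fails the run):
1. the key is fully down on the screw head with its arm between the posts (horizontal distance between key_center and screw_head below 0.004 m and z of key in the frame of jig below 0.06 m and angle between key's own z axis and vertical below 0.08 rad and x of key_arm_end in the frame of jig above 0.1 m and y of key_arm_end in the frame of jig between -0.012 and 0.012 m and value of joint lock below 0.02 rad), for 0.2 s.
2. the jam nut is tightened (7 N or more at the pin) with the key still on (horizontal distance between key_center and screw_head below 0.004 m and z of key in the frame of jig below 0.06 m and angle between key's own z axis and vertical below 0.08 rad and x of key_arm_end in the frame of jig above 0.1 m and y of key_arm_end in the frame of jig between -0.012 and 0.012 m and value of joint lock above 0.03 rad), for 0.2 s.
At the end, for the whole second after the job is handed in: The key is at rest fully down on the screw head (axes within 4 mm, underside under 60 mm high, upright within 0.08 rad), its arm end within 12 mm of the middle between the posts; the nut is tightened to lock 0.03 to 0.165 (7 to 11.7 N at the pin); the screw is within 0.4 rad of its setting (all of step 2 and value of joint screw between -0.4 and 0.4 rad and value of joint lock below 0.165 rad and linear speed of key below 0.02 m/s); the robot touches nothing.
It fails at once if the screw turns more than 0.4 rad: its setting is lost (value of joint screw above 0.4 rad or value of joint screw below -0.4 rad).
It fails at once if the nut is overtightened (more than 11.7 N at the pin, lock over 0.165) (value of joint lock above 0.165 rad).
It fails at once if the tub, the tin or the brush is moved by more than 25 mm (distance of any of tub_rim, tin_center, brush_grip from where it was at the start of the episode above 0.025 m).
It also fails if it takes over 58 s, if anything falls off the work surface, if the arm or the gripper's body presses on something with over 40 N, if the wrist force passes 120 N, or if a joint passes its speed limit or range.

ROBOT

A 6-joint arm with a two-finger parallel gripper is mounted at the origin on the work surface. World frame = base frame: x ahead of the robot, y to its left, z up, the work surface at z = 0. Lengths are in mm, angles in rad, forces in N, time in s.
With the tool pointing down it reaches from about 350 to 975 mm from the base axis. Payload 7.1 kg.
Tool frame: the origin (TCP) lies at the very end of the fingers, on their centre line; the grasp point (between the pads) lies 19 mm behind it; x points along the fingers, y is the direction in which the jaws open and shut, and the axes are right-handed (so a half turn about x gives the same grasp; the last joint's range is limited). The gripper opens to 88 mm and grips with 3 to 60 N. Pads are 20 mm wide; open, the fingers measure 115 mm over their backs; the gripper's body (75 mm by 178 mm) begins 61 mm behind the grasp point.
Start: joints at [1.318, 0.423, 1.63, -0, 1.089, -0.019], TCP at [144.766, 607.986, 222.675] pointing down, gripper open.
Joint ranges: [-3, 3], [-0.9, 2.11], [0.09, 2.58], [-1.31, 4.45], [0.11, 2.69], [-2.54, 2.54]. Speed limits (rad/s): [2.39, 2.39, 3.01, 3.14, 3.14, 3.14].

INTERFACE

Orientations are given as a rotation vector (axis times angle).
In Python, from workcell import ctrl gives the robot as it stands. The module is installed in compiled form; this text tells all that it offers.
- The arm moves only by the tool carry_out, never from a script. Its argument "commands" is a list of rows, each a list of 6 numbers: the shift along the tool's x, y, z in m, then the turn, a rotation vector about the tool's x, y, z in degrees. In form: [[tx, ty, tz, rx, ry, rz], ...]. A call has 1 to 8 rows; each row shifts and turns the pose as measured when the row begins, along the tool's axes as they then stand; what a row does not reach is not made up. A row lasts 1/8 s, in which the tool goes at most 62.5 mm and 10.7 degrees, less where a joint would pass 70% of its speed; a pose out of reach is approached as far as the arm can. A call with a gripper value outside its range is refused whole. "grip" is the closure, from 0 (fully open) to 1 (shut), set as the call begins (left out, the last holds). The fingers move at their own pace and stop on an object; the grip force is fixed at half the most. Time passes only in rows, so rows that do not move let the fingers close. It gives the time, the measured TCP pose, the force and the opening at its end, in the units of the state.
- ctrl.get_obs(): the state, without advancing time (a new reading comes with each control period).
- ctrl.get_image(name): name is "scene" or "top"; returns a dict with "pixels" (400x640x3 uint8, blue, green, red), "intrinsics" (3x3 intrinsics, pixels), "rvec" (rotation vector, rad) and "tvec" (3), from world to camera coordinates, as OpenCV has them. Camera axes: x right, y down, z forward; pixel columns grow to the right and rows downward; lengths in mm; the calibration is good to about 2 mm. A picture is of the moment at which its call begins. There is no depth.
- ctrl.close_job(): hands the job in, once; it reports no verdict.
The state is a dict: "t": time; "qpos": joint angles; "qvel": joint speeds; "joint_torque": joint torques, N m; "ee_pos": TCP position; "orientation": TCP orientation; "ft_force": force on the tool from outside, world axes, zero at the start; "moment": the same for the moment, N m; "width": finger opening in mm.
Only numpy, scipy, OpenCV 4.12 (cv2) and the standard library are available. Lean on these libraries where they do the work, as an engineer would, in place of code of your own. Each camera call takes 0.05 s, during which the arm holds its last target. There are 200 camera calls.

## Working session

There is one attempt and no reset: what is moved stays moved. The work goes in short steps, Python scripts to look and compute and a tool call to move; the robot and the scene stay as the last step left them, time stands still between calls to the robot, and variables do not carry over. Pictures are saved under pics/ and viewed, about 8 in all and at most 12, crops included, and the job is handed in when it is done.

Besides the shell and the picture viewer there is one more tool, called after ">>>" as name(argument=value, ...), one argument or row to a line, values as JSON. carry_out: Moves the arm, as the interface text tells. Its arguments: {"type":"object","properties":{"commands":{"type":"array"},"grip":{"type":"number"}},"required":["commands"]}

```bash
mkdir -p pics; cat > h.py <<'E'
import numpy as np, cv2
from workcell import ctrl
def cam(n):
    d=ctrl.get_image(n); im=np.array(d["pixels"],np.uint8)
    return im,np.array(d["intrinsics"],float),cv2.Rodrigues(np.array(d["rvec"],float))[0],np.array(d["tvec"],float).ravel()
def ray(c,u,v,z):
    _,K,R,t=c; d=R.T@np.linalg.inv(K)@[u,v,1.]; o=-R.T@t
    return o+d*(z-o[2])/d[2]
def proj(c,p):
    _,K,R,t=c; q=K@(R@np.array(p,float)+t); return q[:2]/q[2]
E
python3 - <<'E'
from h import *
for n in("top","scene"):
    c=cam(n); cv2.imwrite(f"pics/{n}0.png",c[0]); print(n,c[1][0,0],-c[2].T@c[3],c[2][2])
o=ctrl.get_obs(); print(o)
E
```

```text
top 417.59924571475426 [428.96349313  14.03395734 888.88822058] [ 0.21095699 -0.00099719 -0.97749484]
scene 439.32252102644077 [1231.544298   -388.518622    779.97430972] [-0.61966804  0.39187833 -0.68003154]
{'t': 0.1, 'qpos': array([ 1.31802278e+00,  4.23772537e-01,  1.63059654e+00, -1.42535658e-05,
        1.08857268e+00, -1.90338917e-02]), 'qvel': array([ 0.00123765, -0.00170519, -0.00087892, -0.00077385, -0.00061239,
       -0.00059137]), 'joint_torque': array([-6.07954116e-04, -5.45614886e+01, -2.74324447e+01,  6.45731902e-02,
        1.88779196e-02, -2.25562621e-05]), 'ee_pos': array([144.63785669, 607.5313547 , 221.98104632]), 'orientation': array([ 0.18244916,  1.56316616, -0.18455545]), 'ft_force': array([-0.24504279, -0.15162464,  0.57140892]), 'moment': array([ 0.05761981, -0.03326643,  0.01976589]), 'width': 87.74931689494201}
```

View pics/top0.png

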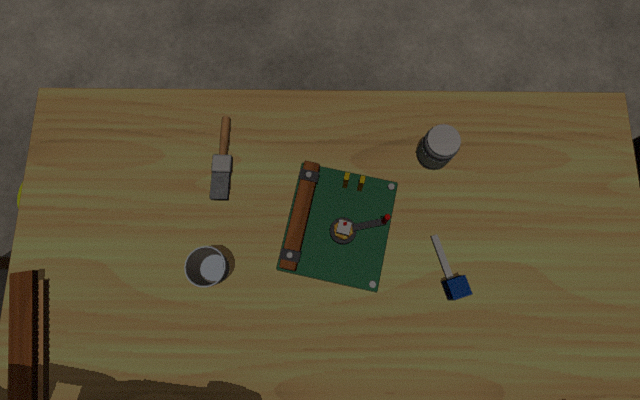

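View pics/scene0.png

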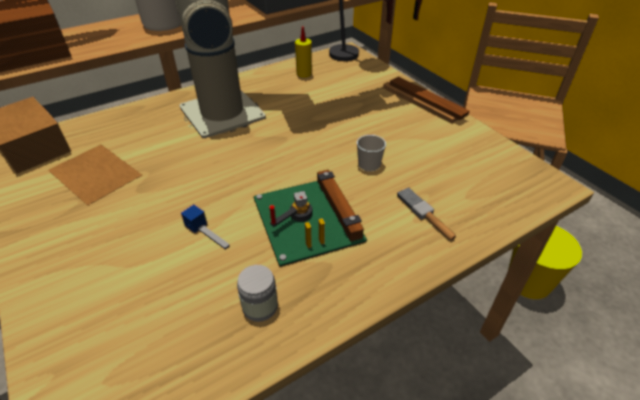

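The top view shows the jig plate at about (340,227), the screw head at (343,228), the posts at (347,178) and (362,182), and the red pin at (387,218). The key block is at (457,288) with its arm end at (434,237). The tub is at (207,267), the tin at (440,147) and the brush at (222,160).

```bash
python3 - <<'E'
from h import *
T=cam("top");S=cam("scene")
def crop(im,x0,y0,w,h,s): return cv2.resize(np.clip(im[y0:y0+h,x0:x0+w].astype(float)*1.6,0,255).astype(np.uint8),None,fx=s,fy=s,interpolation=cv2.INTER_CUBIC)
a=crop(T[0],275,155,125,140,3.2 and 3);b=crop(T[0],420,225,65,85,4)
c=crop(S[0],250,165,120,100,3);d=crop(S[0],175,200,65,55,4)
C=np.zeros((590,800,3),np.uint8)
for im,x,y in((a,0,0),(b,400,0),(c,400,345-5) if 0 else (c,0,0) if 0 else (c,400,290+0) if 0 else (b,400,0),):
    C[y:y+im.shape[0],x:x+im.shape[1]]=im[:590-y,:800-x]
r=c[:,:]; C[345-55:590,400:760]=0; C[345:590,400:760]=c[:245]
dd=cv2.resize(d,None,fx=.65,fy=.65); C[425:425+dd.shape[0],0:dd.shape[1]]=dd[:165]
cv2.imwrite("pics/crop1.png",C)
for n,c in(("T",T),("S",S)):
    hsv=cv2.cvtColor(c[0],cv2.COLOR_BGR2HSV)
    for nm,lo,hi in(("blue",(105,120,25),(130,255,255)),("red",(0,170,50),(6,255,255)),("yel",(20,190,80),(32,255,255))):
        m=cv2.inRange(hsv,lo,hi)
        k,l,st,ce=cv2.connectedComponentsWithStats(m)
        print(n,nm,[(list(st[i]),ce[i].round(1).tolist()) for i in range(1,k) if st[i,4]>8 and st[i,4]<2000][:8])
E
```

```text
T blue [([np.int32(446), np.int32(275), np.int32(26), np.int32(25), np.int32(391)], [458.6, 286.7])]
T red [([np.int32(385), np.int32(214), np.int32(6), np.int32(6), np.int32(24)], [387.2, 216.6])]
T yel [([np.int32(344), np.int32(173), np.int32(6), np.int32(7), np.int32(31)], [346.5, 175.8]), ([np.int32(360), np.int32(176), np.int32(5), np.int32(7), np.int32(31)], [362.0, 179.0]), ([np.int32(17), np.int32(185), np.int32(5), np.int32(22), np.int32(34)], [19.0, 194.9])]
S blue [([np.int32(182), np.int32(206), np.int32(23), np.int32(25), np.int32(370)], [193.4, 217.6])]
S red [([np.int32(301), np.int32(28), np.int32(4), np.int32(12), np.int32(30)], [302.5, 34.6]), ([np.int32(270), np.int32(206), np.int32(5), np.int32(18), np.int32(57)], [272.2, 213.9])]
S yel [([np.int32(354), np.int32(1), np.int32(29), np.int32(39), np.int32(812)], [368.6, 18.2]), ([np.int32(490), np.int32(22), np.int32(90), np.int32(23), np.int32(1127)], [534.6, 33.4]), ([np.int32(295), np.int32(38), np.int32(17), np.int32(40), np.int32(437)], [302.1, 56.5]), ([np.int32(485), np.int32(46), np.int32(86), np.int32(19), np.int32(653)], [527.1, 55.2]), ([np.int32(310), np.int32(53), np.int32(1), np.int32(11), np.int32(11)], [310.0, 58.0]), ([np.int32(477), np.int32(65), np.int32(86), np.int32(32), np.int32(1731)], [519.1, 80.4]), ([np.int32(319), np.int32(219), np.int32(6), np.int32(6), np.int32(29)], [321.1, 221.6]), ([np.int32(305), np.int32(222), np.int32(6), np.int32(7), np.int32(34)], [307.4, 225.1])]
```

View pics/crop1.png

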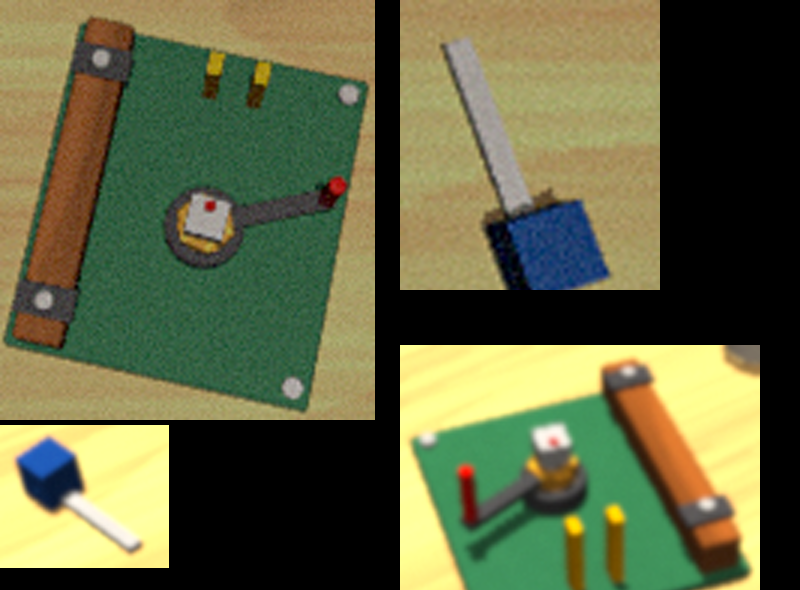

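```bash
python3 - <<'E'
from h import *
T=cam("top");S=cam("scene")
def big(m):
    k,l,st,ce=cv2.connectedComponentsWithStats(m.astype(np.uint8)); i=1+np.argmax(st[1:,4]); return (l==i)
def rect(c,m,z):
    v,u=np.nonzero(m); P=np.array([ray(c,a,b,z)[:2] for a,b in zip(u,v)],np.float32)
    r=cv2.minAreaRect(P); return P.mean(0).round(1),np.round(r[0],1),np.round(r[1],1),round(r[2],1),len(u)
def roi(c,x,y,w,h):
    m=np.zeros(c[0].shape[:2],bool); m[y:y+h,x:x+w]=1; return m
for n,c,kb,hd,arm in(("T",T,(440,268,40,40),(328,212,32,32),(425,228,32,52)),("S",S,(175,200,40,40),(285,185,32,25),(195,215,40,40))):
    hsv=cv2.cvtColor(cv2.GaussianBlur(c[0],(3,3),0),cv2.COLOR_BGR2HSV).astype(int);H,Sa,V=hsv[...,0],hsv[...,1],hsv[...,2]
    bl=(H>100)&(H<132)&(Sa>110)&roi(c,*kb)
    vs=V[bl]; th=cv2.threshold(vs.astype(np.uint8),0,255,cv2.THRESH_OTSU)[0]; print(n,"otsu",th,np.percentile(vs,[5,25,50,75,95]))
    print(" keytop z45",rect(c,big(bl&(V>th)),45))
    r=roi(c,*hd); vs=V[r&(Sa<70)]; th2=cv2.threshold(vs.astype(np.uint8),0,255,cv2.THRESH_OTSU)[0]
    hm=big(r&(((Sa<70)&(V>th2)))); hm=cv2.morphologyEx(hm.astype(np.uint8),cv2.MORPH_CLOSE,np.ones((5,5)))>0
    print(" head z74",th2,rect(c,hm,74))
    am=big(roi(c,*arm)&(Sa<60)&(V>70)); print(" arm z8",rect(c,am,8))
for nm,t,s,z in(("postL",(346.5,175.8),(321.1,221.6),80),("postR",(362,179),(307.4,225.1),80),("pin",(388,215.5),(271.5,206.5),95)):
    print(nm,ray(T,*t,z).round(1),ray(S,*s,z).round(1))
E
```

```text
T otsu 45.0 [15. 65. 71. 72. 74.]
 keytop z45 (array([ 442. , -253.9], dtype=float32), array([ 442.5, -253.9]), array([39.2, 37.9]), 18.1, 382)
 head z74 70.0 (array([556. , -24.8], dtype=float32), array([556. , -24.9]), array([26.3, 26.1]), 76.4, 168)
 arm z8 (array([ 506.8, -233.6], dtype=float32), array([ 507. , -233.5]), array([91.7, 15. ]), 18.2, 307)
S otsu 72.0 [ 32.  35.  62. 117. 118.]
 keytop z45 (array([ 445.7, -255.9], dtype=float32), array([ 445.7, -256. ]), array([36.3, 37. ]), 18.1, 170)
 head z74 99.0 (array([556.6, -23.9], dtype=float32), array([556.4, -24. ]), array([28.4, 28.2]), 60.4, 96)
 arm z8 (array([ 508.1, -234.4], dtype=float32), array([ 508.9, -235.4]), array([95.9, 19.6]), 15.1, 188)
postL [658.3 -30.3  80. ] [662.  -31.3  80. ]
postR [652.  -61.3  80. ] [654.9 -62.3  80. ]
pin [ 575.3 -109.5   95. ] [ 575.4 -107.8   95. ]
```

```bash
cat >> h.py <<'E'
from scipy.spatial.transform import Rotation as Ro
def goal(p,yaw):
    """tool down, tool y along world yaw+90deg (key y) or opposite; prints shift mm in tool axes and turn deg"""
    o=ctrl.get_obs(); R=Ro.from_rotvec(np.ravel(o["orientation"])).as_matrix(); dp=R.T@(np.array(p)-np.ravel(o["ee_pos"]))
    print("t",round(o["t"],2),"pos",np.round(o["ee_pos"],1),"w",round(float(o["width"]),1),"F",np.round(o["ft_force"],1),"M",np.round(o["moment"],2),"q6",np.round(o["qpos"][5],2))
    print("shift",dp.round(1))
    for s in(90,-90):
        a=np.radians(yaw+s); y=np.array([np.cos(a),np.sin(a),0]); x=np.array([0,0,-1.]); G=np.c_[x,y,np.cross(x,y)]
        print(" turn",np.degrees(Ro.from_matrix(R.T@G).as_rotvec()).round(2))
E
python3 - <<'E'
from h import *
goal([443.3,-254.3,160],18.2)
o=ctrl.get_obs(); print(Ro.from_rotvec(o["orientation"]).as_matrix().round(3))
E
```

```text
t 0.3 pos [144.7 607.8 222.4] w 87.9 F [-0.3  0.2 -0.3] M [ 0.02  0.01 -0.04] q6 -0.02
shift [  62.8 -769.5  490.2]
 turn [-3.159e+01 -1.000e-02  3.000e-02]
 turn [1.4841e+02 4.0000e-02 1.0000e-02]
[[-0.     0.232  0.973]
 [-0.     0.973 -0.232]
 [-1.    -0.001 -0.   ]]
```

>>> carry_out(
  commands=[
    [0,0,0.05,0,0,0],
    [0,0,0.05,0,0,0],
    [0,0,0.05,0,0,0],
    [0,0,0.05,0,0,0],
    [0,-0.055,0.03,0,0,0],
    [0,-0.055,0.03,0,0,0],
    [0,-0.055,0.03,0,0,0],
    [0,-0.055,0.02,0,0,0],
  ],
  grip=0,
)

```text
t: 1.3
ee_pos: [402.6, 321.4, 221.2]
orientation: [0.18, 1.562, -0.177]
ft_force: [1.1, 0.8, -0.1]
width: 87.9
```

>>> carry_out(
  commands=[
    [0,-0.055,0.015,0,0,0],
    [0,-0.055,0.015,0,0,0],
    [0,-0.055,0.015,0,0,0],
    [0,-0.055,0.015,0,0,0],
    [0,-0.055,0.015,0,0,0],
    [0,-0.055,0.015,0,0,0],
    [0,-0.055,0.015,0,0,0],
    [0,-0.055,0.015,0,0,0],
  ],
)

```text
t: 2.3
ee_pos: [420.8, -149.0, 222.6]
orientation: [0.179, 1.555, -0.175]
ft_force: [1.5, 0.2, -0.2]
width: 87.9
```

>>> carry_out(
  commands=[
    [0,0,0,10.6,0,0],
    [0,0,0,10.6,0,0],
    [0,0,0,10.6,0,0],
    [0,0,0,10.6,0,0],
    [0,0,0,10.6,0,0],
    [0,0,0,10.6,0,0],
    [0,0,0,10.6,0,0],
    [0,0,0,10.6,0,0],
  ],
)

```text
t: 3.3
ee_pos: [420.5, -154.6, 223.2]
orientation: [1.331, 1.123, -1.316]
ft_force: [0.5, 0.3, -0.1]
width: 88.1
```

```bash
python3 -c "
from h import *
goal([443.3,-254.3,160],18.2);print(ctrl.get_obs()['qpos'].round(2))"
```

```text
t 3.3 pos [ 420.5 -154.6  223.2] w 88.1 F [ 0.5  0.3 -0.1] M [-0.08  0.09 -0.06] q6 -0.23
shift [63.4 37.7 95. ]
 turn [-117.3     0.55   -0.51]
 turn [62.69 -0.45 -0.48]
[-0.38  0.15  2.01  0.01  0.97 -0.23]
```

>>> carry_out(
  commands=[
    [0,0.018,0.048,0,0,0],
    [0,0.018,0.048,0,0,0],
    [0,0,0,10.5,0,0],
    [0,0,0,10.5,0,0],
    [0,0,0,10.5,0,0],
    [0,0,0,10.5,0,0],
    [0,0,0,10.5,0,0],
    [0,0,0,10.2,0,0],
  ],
)

```text
t: 4.3
ee_pos: [441.5, -258.7, 223.8]
orientation: [2.078, 0.3, -2.052]
ft_force: [0.4, -0.4, 0.2]
width: 88.0
```

```bash
python3 -c "
from h import *
goal([443.3,-254.3,100],18.2);
T=cam('top');S=cam('scene')
cv2.imwrite('pics/c2.png',np.hstack([cv2.resize(T[0][180:340,400:520],None,fx=3,fy=3),cv2.resize(S[0][130:290,130:250],None,fx=3,fy=3)]))
"
```

```text
t 4.3 pos [ 441.5 -258.7  223.8] w 88.0 F [ 0.4 -0.4  0.2] M [-0.05  0.15  0.05] q6 0.72
shift [123.8  -4.1  -1.5]
 turn [178.41  -0.33   1.04]
 turn [-1.58 -0.67 -0.21]
```

View pics/c2.png

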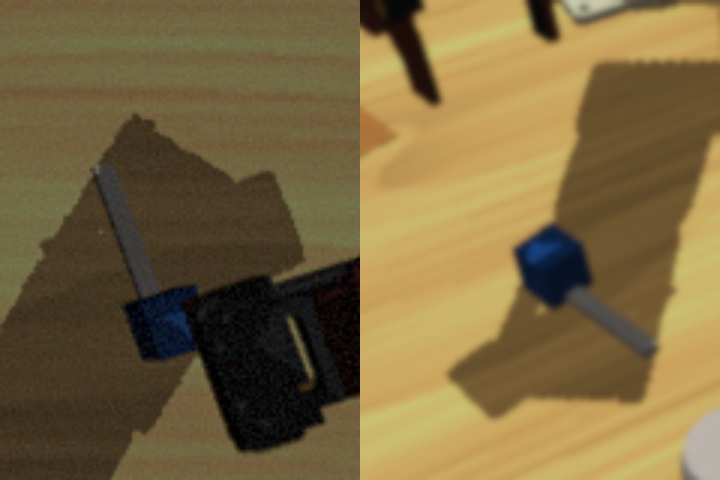

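The key is undisturbed and in the gripper's shadow, at about (165,320) in the left crop, with the jaws above and aligned with it. I descend.

>>> carry_out(
  commands=[
    [0.03,-0.004,-0.001,-1.6,-0.7,-0.2],
    [0.05,0,0,0,0,0],
    [0.05,0,0,0,0,0],
  ],
)

```text
t: 4.78
ee_pos: [445.9, -257.0, 95.3]
orientation: [2.043, 0.338, -2.026]
ft_force: [0.9, -0.8, -0.6]
width: 88.1
```

```bash
python3 -c "
from h import *
goal([443.3,-254.3,7],18.2)"
```

```text
t 4.78 pos [ 445.9 -257.    95.3] w 88.1 F [ 0.9 -0.8 -0.6] M [-0.05  0.13 -0.02] q6 0.69
shift [88.2 -4.3  2.2]
 turn [-178.85    0.84   -0.62]
 turn [ 1.15 -0.4  -0.54]
```

>>> carry_out(
  commands=[
    [0.03,-0.003,0.001,1.1,-0.4,-0.5],
    [0.03,-0.001,0.001,0,0,0],
    [0.02,0,0,0,0,0],
    [0,0,0,0,0,0],
  ],
)

```text
t: 5.28
ee_pos: [440.8, -252.7, 9.3]
orientation: [2.036, 0.35, -2.046]
ft_force: [0.1, -0.1, 0.0]
width: 87.5
```

```bash
python3 -c "
from h import *
goal([443.3,-254.3,7],18.2)"
```

```text
t 5.28 pos [ 440.8 -252.7    9.3] w 87.5 F [ 0.1 -0.1  0. ] M [-0.07  0.14 -0.  ] q6 0.69
shift [ 2.3  2.4 -1.9]
 turn [-178.95   -0.39    0.39]
 turn [1.05 0.25 0.25]
```

>>> carry_out(
  commands=[
    [0.002,0.0025,-0.002,1.0,0.2,0.2],
    [0,0,0,0,0,0],
  ],
)

```text
t: 5.52
ee_pos: [444.7, -255.1, 8.6]
orientation: [2.049, 0.33, -2.047]
ft_force: [0.6, -0.9, -0.2]
width: 88.0
```

>>> carry_out(
  commands=[
    [0,0,0,0,0,0],
    [0,0,0,0,0,0],
    [0,0,0,0,0,0],
    [0,0,0,0,0,0],
    [0,0,0,0,0,0],
    [0,0,0,0,0,0],
  ],
  grip=1,
)

```text
t: 6.28
ee_pos: [445.3, -255.4, 10.4]
orientation: [2.05, 0.329, -2.044]
ft_force: [-0.2, 0.3, 1.1]
width: 40.1
```

```bash
python3 -c "
from h import *
goal([443.3,-254.3,7],18.2)"
```

```text
t 6.28 pos [ 445.3 -255.4   10.4] w 40.1 F [-0.2  0.3  1.1] M [0.05 0.16 0.06] q6 0.71
shift [ 3.4 -1.7  1.6]
 turn [-179.81    0.23   -0.21]
 turn [ 0.19 -0.14 -0.15]
```

>>> carry_out(
  commands=[
    [-0.03,0,0,0,0,0],
    [-0.05,0,0,0,0,0],
    [-0.05,0,0,0,0,0],
    [0,0,0,0,0,0],
  ],
)

```text
t: 6.78
ee_pos: [443.4, -254.4, 141.3]
orientation: [2.047, 0.333, -2.05]
ft_force: [-0.1, -0.6, -3.2]
width: 40.0
```

```bash
python3 -c "
from h import *
goal([556.3,-24.5,150],-12.5)"
```

```text
t 6.78 pos [ 443.4 -254.4  141.3] w 40.0 F [-0.1 -0.6 -3.2] M [-0.09  0.18 -0.01] q6 0.71
shift [  -8.7 -182.5 -179.7]
 turn [-1.491e+02 -7.000e-02  1.300e-01]
 turn [30.9   0.1   0.05]
```

>>> carry_out(
  commands=[
    [-0.004,-0.036,-0.036,0,0,0],
    [-0.003,-0.036,-0.036,0,0,0],
    [0,-0.036,-0.036,0,0,0],
    [0,-0.036,-0.036,0,0,0],
    [0,-0.036,-0.036,0,0,0],
    [0,0,0,10,0,0],
    [0,0,0,10,0,0],
    [0,0,0,10,0,0],
  ],
)

```text
t: 7.78
ee_pos: [552.0, -18.3, 131.6]
orientation: [-2.081, 0.231, 2.13]
ft_force: [0.3, -0.0, -4.0]
width: 40.2
```

>>> carry_out(
  commands=[
    [0,0,0,0,0,0],
    [0,0,0,0,0,0],
  ],
)

```text
t: 8.02
ee_pos: [549.7, -18.2, 128.1]
orientation: [-2.077, 0.226, 2.139]
ft_force: [-0.3, -0.8, -4.5]
width: 39.5
```

```bash
python3 -c "
from h import *
goal([556.3,-24.5,120],-12.5)
T=cam('top');S=cam('scene')
cv2.imwrite('pics/c3.png',np.hstack([cv2.resize(T[0][140:300,280:400],None,fx=3,fy=3),cv2.resize(S[0][120:280,240:370],None,fx=3,fy=3)]))
"
```

```text
t 8.03 pos [549.7 -18.2 128.1] w 39.5 F [-0.3 -0.8 -4.5] M [0.01 0.06 0.04] q6 1.73
shift [ 7.9  4.8 -8. ]
 turn [-179.74    0.28    2.61]
 turn [ 0.25  1.66 -0.18]
```

View pics/c3.png

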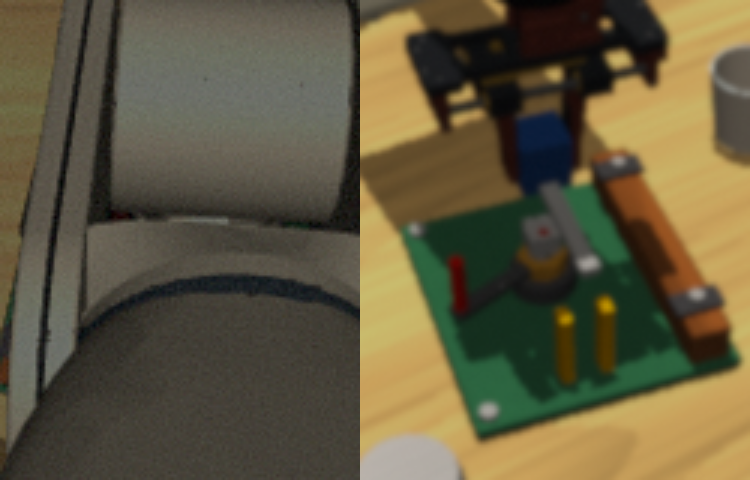

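The scene view shows the key hanging level over the screw, its arm end at about (587,262) in the crop. It is not yet between the posts at (565,315) and (605,303). The arm hides everything in the top view. I correct the pose and measure again.

>>> carry_out(
  commands=[
    [0.007,0.0045,-0.008,0.2,1.7,-0.2],
    [0,0,0,0,0,0],
    [0,0,0,0,0,0],
  ],
)

```text
t: 8.5
ee_pos: [556.7, -24.6, 121.4]
orientation: [-2.109, 0.227, 2.106]
ft_force: [-0.1, 0.4, -4.0]
width: 40.1
```

```bash
cat > m.py <<'E'
from h import *
goal([556.3,-24.5,100],-12.5)
o=ctrl.get_obs(); S=cam('scene'); z=float(o["ee_pos"][2])-10.4
hsv=cv2.cvtColor(cv2.GaussianBlur(S[0],(3,3),0),cv2.COLOR_BGR2HSV).astype(int);H,Sa,V=hsv[...,0],hsv[...,1],hsv[...,2]
cv2.imwrite('pics/S.png',S[0])
import sys
u0,v0=proj(S,[o["ee_pos"][0]+70,o["ee_pos"][1]-15,z+8]); print("arm exp",u0,v0)
m=(Sa<70)&(V>70); mm=np.zeros_like(m); a,b=int(u0),int(v0); mm[b-18:b+22,a-18:a+22]=1; m&=mm
k,l,st,ce=cv2.connectedComponentsWithStats(m.astype(np.uint8)); print(st[1:].tolist(),ce[1:].round(1).tolist())
E
python3 m.py; python3 -c "
import cv2;i=cv2.imread('pics/S.png');cv2.imwrite('pics/c4.png',cv2.resize(i[150:250,260:360],None,fx=6,fy=6,interpolation=cv2.INTER_CUBIC))"
```

```text
t 8.5 pos [556.7 -24.6 121.4] w 40.1 F [-0.1  0.4 -4. ] M [ 0.01  0.18 -0.02] q6 1.72
shift [21.4  0.1  0.5]
 turn [-1.7984e+02 -5.0000e-02 -1.5000e-01]
 turn [ 0.16 -0.09  0.03]
arm exp 309.3054269652432 200.85878420439536
[[295, 187, 25, 29, 242]] [[308.0, 200.7]]
```

View pics/c4.png

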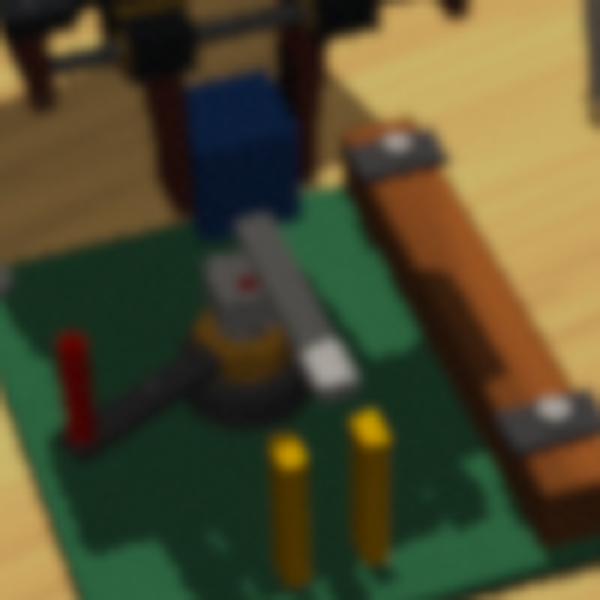

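The scene crop shows the key arm's end at about (330,370) and the block's front bottom edge from (203,237) to (297,213). The post tops are at (289,452) and (370,427). I compare these with where the corners should project for the assumed pose.

```bash
cat > e.py <<'E'
from h import *
S=cam('scene'); o=ctrl.get_obs(); p=np.ravel(o["ee_pos"]); yaw=np.radians(-12.5-.16)
ex=np.array([np.cos(yaw),np.sin(yaw),0]);ey=np.array([-ex[1],ex[0],0]);ez=np.array([0,0,1.])
def c(q): return ((proj(S,q)-[260,150])*6+2.5).round(0)
for d in(0,-3):
    b=p+d*ex-[0,0,10.4]
    P=lambda x,y,z:c(b+x*ex+y*ey+z*ez).tolist()
    print(d,"armtop",P(115,-7,8),P(115,7,8),"armbot",P(115,-7,0),P(115,7,0),"root",P(20,-7,8),P(20,7,8),
     "blkfront bot",P(20,-20,0),P(20,20,0),"top",P(20,-20,45),P(20,20,45),P(-20,-20,45),P(-20,20,45))
h=np.array([556.3,-24.5,74]);print("head",[c(h+13*a*ex+13*b_*ey).tolist() for a in(1,-1) for b_ in(1,-1)])
h[2]=80;print("posts",[[c(h+(102+8*a)*ex+(16*s+5*b_)*ey).tolist() for a in(1,-1) for b_ in(1,-1)] for s in(1,-1)])
# measured outlines
im=S[0];hsv=cv2.cvtColor(im,cv2.COLOR_BGR2HSV).astype(int);H,Sa,V=hsv[...,0],hsv[...,1],hsv[...,2]
m=(H>100)&(H<132)&(Sa>110);k,l,st,ce=cv2.connectedComponentsWithStats(m[:200,280:320].astype(np.uint8));i=1+np.argmax(st[1:,4]);x,y,w,h2,_=st[i]
print("blue bbox crop",(x+280-260)*6,(y-150)*6,(x+280+w-260)*6,(y+h2-150)*6)
cv2.imwrite("pics/x.png",im)
E
python3 e.py
```

```text
0 armtop [317.0, 392.0] [354.0, 383.0] armbot [317.0, 408.0] [354.0, 399.0] root [236.0, 224.0] [271.0, 216.0] blkfront bot [204.0, 247.0] [304.0, 224.0] top [198.0, 156.0] [302.0, 133.0] [168.0, 92.0] [269.0, 70.0]
-3 armtop [314.0, 387.0] [351.0, 377.0] armbot [314.0, 403.0] [351.0, 393.0] root [234.0, 219.0] [269.0, 211.0] blkfront bot [202.0, 242.0] [302.0, 219.0] top [196.0, 151.0] [299.0, 128.0] [166.0, 87.0] [266.0, 65.0]
head [[283.0, 286.0], [219.0, 301.0], [262.0, 244.0], [200.0, 259.0]]
posts [[[386.0, 439.0], [360.0, 446.0], [371.0, 410.0], [345.0, 416.0]], [[303.0, 461.0], [277.0, 467.0], [289.0, 431.0], [263.0, 437.0]]]
blue bbox crop 186 78 300 240
```

>>> carry_out(
  commands=[
    [0.012,0,0,0.2,0,0],
    [0.012,0,0,0,0,0],
    [0,0,0,0,0,0],
  ],
)

```text
t: 8.98
ee_pos: [556.6, -24.3, 95.7]
orientation: [-2.107, 0.231, 2.104]
ft_force: [-0.3, 0.3, -3.9]
width: 39.6
```

```bash
cat > v.py <<'E'
from h import *
import sys
goal([556.3,-24.5,96],-12.5)
o=ctrl.get_obs(); S=cam('scene'); p=np.ravel(o["ee_pos"]); im=S[0]
R=Ro.from_rotvec(o["orientation"]).as_matrix(); ex=-R[:,2]; ey=-R[:,1]; ez=-R[:,0]
print("yaw",np.degrees(np.arctan2(ex[1],ex[0])).round(2))
x0,y0,f=280,160,10
C=cv2.resize(np.clip(im[y0:y0+60,x0:x0+70]*1.5,0,255).astype(np.uint8),None,fx=f,fy=f,interpolation=cv2.INTER_CUBIC)
def c(q): return tuple(int(v) for v in (proj(S,q)-[x0,y0])*f+f/2-.5)
b=p-2*ex-10.4*ez
P=lambda x,y,z:c(b+x*ex+y*ey+z*ez)
def poly(pts,col): cv2.polylines(C,[np.array(pts)],True,col,1)
poly([P(115,-7,8),P(115,7,8),P(20,7,8),P(20,-7,8)],(255,255,0)); poly([P(115,-7,8),P(115,7,8),P(115,7,0),P(115,-7,0)],(255,255,0))
poly([P(20,-20,0),P(20,20,0),P(20,20,45),P(20,-20,45)],(0,255,255))
y=np.radians(-12.5);fx=np.array([np.cos(y),np.sin(y),0]);fy=np.array([-fx[1],fx[0],0]);h=np.array([556.3,-24.5,74])
poly([c(h+13*a*fx+13*d*fy) for a,d in((1,1),(1,-1),(-1,-1),(-1,1))],(255,0,255)); h[2]=80
for s in(16,-16): poly([c(h+(102+8*a)*fx+(s+5*d)*fy) for a,d in((1,1),(1,-1),(-1,-1),(-1,1))],(255,0,255))
cv2.imwrite(sys.argv[1],C)
E
python3 v.py pics/v1.png
```

```text
t 8.97 pos [556.6 -24.3  95.7] w 39.6 F [-0.3  0.3 -3.9] M [-0.    0.2  -0.05] q6 1.72
shift [-0.3  0.3  0.3]
 turn [1.7997e+02 5.0000e-02 1.2000e-01]
 turn [-0.03 -0.08  0.03]
yaw -12.53
```

View pics/v1.png

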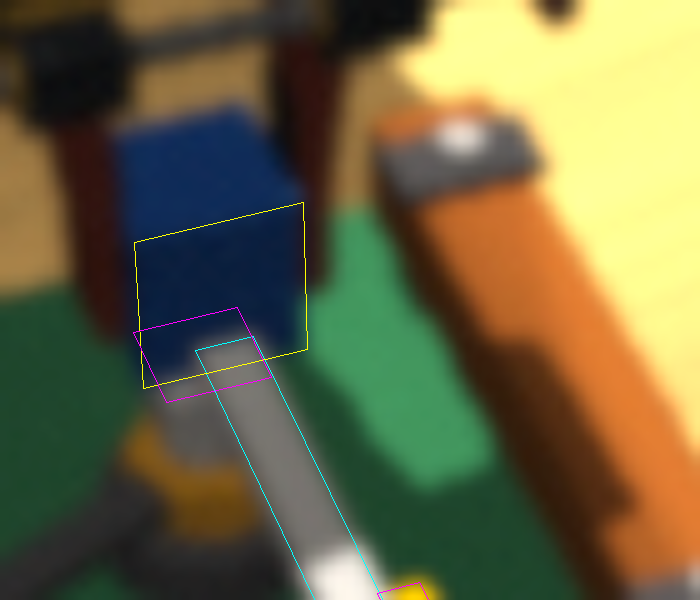

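The predicted and seen outlines agree to about 2 mm: post tops, arm and block are offset much the same way. The key seems to sit about 2–3 mm behind the TCP along its x, so I shift forward and feel down.

>>> carry_out(
  commands=[
    [0.004,0.0003,-0.0025,0,0,0],
    [0.004,0,0,0,0,0],
    [0,0,0,0,0,0],
  ],
)

```text
t: 9.4
ee_pos: [560.0, -25.2, 87.8]
orientation: [-2.109, 0.231, 2.103]
ft_force: [0.0, 0.6, -4.0]
width: 40.0
```

```bash
python3 -c "
from h import *
goal([559,-25.1,80],-12.5)"
```

```text
t 9.4 pos [560.  -25.2  87.8] w 40.0 F [ 0.   0.6 -4. ] M [ 0.02  0.16 -0.03] q6 1.72
shift [7.8 0.1 1. ]
 turn [1.7997e+02 7.0000e-02 2.5000e-01]
 turn [-0.03 -0.16  0.05]
```

>>> carry_out(
  commands=[
    [0.003,0,0.001,0,0,0],
    [0.003,0,0,0,0,0],
    [0.003,0,0,0,0,0],
    [0,0,0,0,0,0],
  ],
)

```text
t: 9.9
ee_pos: [559.0, -25.0, 78.4]
orientation: [-2.109, 0.231, 2.102]
ft_force: [0.2, -0.7, -3.5]
width: 40.1
```

```bash
python3 -c "
from h import *
goal([559,-25.1,80],-12.5)"
```

```text
t 9.9 pos [559.  -25.   78.4] w 40.1 F [ 0.2 -0.7 -3.5] M [-0.06  0.16  0.02] q6 1.72
shift [-1.6  0.1 -0. ]
 turn [1.7997e+02 8.0000e-02 2.7000e-01]
 turn [-0.03 -0.17  0.05]
```

The underside is now about 68 mm high, below the head's top at 74, with no contact force, so the head is inside the socket.

>>> carry_out(
  commands=[
    [0.004,0,0,0,0,0],
    [0.004,0,0,0,0,0],
    [0.003,0,0,0,0,0],
    [0,0,0,0,0,0],
  ],
)

```text
t: 10.4
ee_pos: [559.1, -25.0, 66.6]
orientation: [-2.109, 0.231, 2.102]
ft_force: [-0.4, -0.7, -4.4]
width: 40.0
```

```bash
python3 -c "
from h import *
goal([559,-25.1,66.4],-12.5)"
```

```text
t 10.4 pos [559.1 -25.   66.6] w 40.0 F [-0.4 -0.7 -4.4] M [-0.05  0.15 -0.03] q6 1.72
shift [0.2 0.2 0.1]
 turn [1.7997e+02 8.0000e-02 2.8000e-01]
 turn [-0.03 -0.18  0.05]
```

>>> carry_out(
  commands=[
    [0.002,0,0,0,0,0],
    [0.001,0,0,0,0,0],
  ],
)

```text
t: 10.65
ee_pos: [559.4, -25.0, 66.3]
orientation: [-2.11, 0.23, 2.102]
ft_force: [-3.0, 0.3, 4.2]
width: 39.7
```

```bash
python3 v.py pics/v2.png
```

```text
t 10.65 pos [559.4 -25.   66.3] w 39.7 F [-3.   0.3  4.2] M [0.05 0.75 0.  ] q6 1.72
shift [-29.7   0.2   3.1]
 turn [1.7999e+02 7.0000e-02 3.1000e-01]
 turn [-0.01 -0.2   0.04]
yaw -12.51
```

View pics/v2.png

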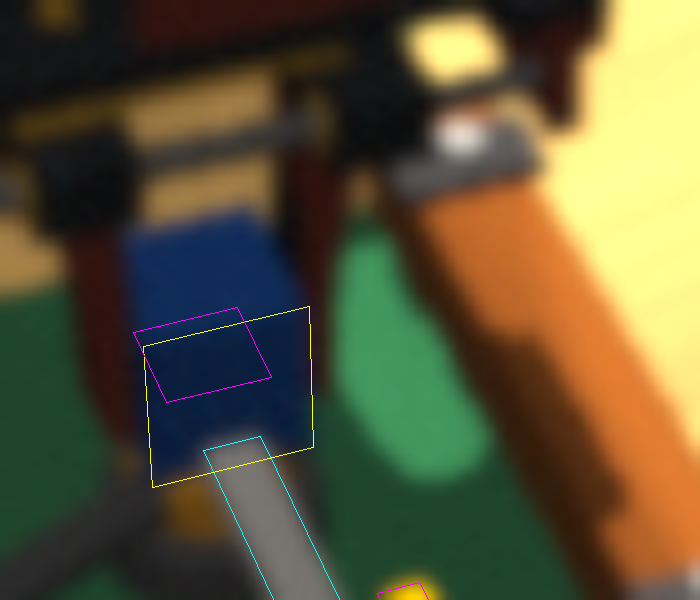

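The head is covered, the block sits on the nut and the arm runs between the posts. The contact force rose at TCP z 66.3, which matches an underside of about 56 mm. I release and rise.

>>> carry_out(
  commands=[
    [0,0,0,0,0,0],
    [0,0,0,0,0,0],
    [0,0,0,0,0,0],
    [0,0,0,0,0,0],
    [0,0,0,0,0,0],
  ],
  grip=0,
)

```text
t: 11.32
ee_pos: [561.2, -25.1, 67.6]
orientation: [-2.113, 0.23, 2.098]
ft_force: [0.7, -0.2, -0.5]
width: 85.6
```

>>> carry_out(
  commands=[
    [-0.02,0,0,0,0,0],
    [-0.04,0,0,0,0,0],
    [-0.05,0,0,0,0,0],
    [0,0,0.05,0,0,0],
    [0,0,0.05,0,0,0],
    [0,0,0.05,0,0,0],
    [0,0,0.03,0,0,0],
  ],
  grip=1,
)

```text
t: 12.2
ee_pos: [381.9, 14.4, 179.2]
orientation: [-2.115, 0.231, 2.095]
ft_force: [0.4, 0.3, 0.1]
width: 21.3
```

```bash
python3 - <<'E'
from h import *
goal([556,-24,200],-12.5)
T=cam('top');S=cam('scene')
cv2.imwrite('pics/c5.png',np.hstack([cv2.resize(T[0][150:290,275:405],None,fx=3,fy=3),cv2.resize(S[0][150:290,240:370],None,fx=3,fy=3)]))
E
```

```text
t 12.2 pos [381.9  14.4 179.2] w 21.3 F [0.4 0.3 0.1] M [-0.04  0.1   0.01] q6 1.8
shift [ -19.2   -0.4 -178.4]
 turn [1.7992e+02 1.7000e-01 8.0000e-01]
 turn [-0.08 -0.51  0.11]
```

View pics/c5.png

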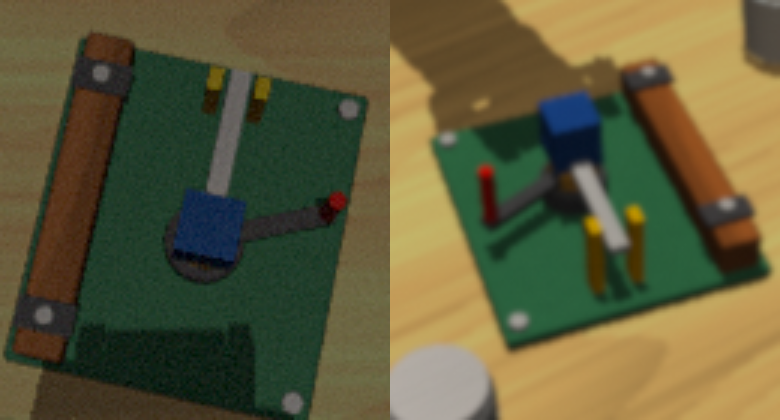

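Both views show the key seated, its arm between the posts and the lever unmoved: pin at about (337,202) in the left crop. I now bring the closed fingers behind the pin on its trailing side.

```bash
python3 -c "
from h import *
goal([604.4,-101.4,150],13)"
```

```text
t 12.3 pos [381.1  14.5 179.1] w 13.2 F [-0.  -0.6 -0.9] M [0.02 0.15 0.03] q6 1.8
shift [  30.8   64.7 -242.9]
 turn [ 1.5445e+02 -1.0000e-02  6.1000e-01]
 turn [-2.555e+01 -4.400e-01 -1.000e-02]
```

>>> carry_out(
  commands=[
    [0,0.013,-0.049,0,0,0],
    [0,0.013,-0.049,0,0,0],
    [0,0.013,-0.049,0,0,0],
    [0,0.013,-0.049,0,0,0],
    [0,0.013,-0.047,0,0,0],
    [0,0,0,-8.5,-0.2,0],
    [0,0,0,-8.5,-0.2,0],
    [0,0,0,-8.5,0,0],
  ],
)

```text
t: 13.3
ee_pos: [622.2, -109.7, 180.5]
orientation: [2.103, 0.249, -2.083]
ft_force: [-0.7, -0.9, 0.5]
width: 0.1
```

>>> carry_out(
  commands=[
    [0,0,0,0,0,0],
    [0,0,0,0,0,0],
  ],
)

```text
t: 13.55
ee_pos: [623.9, -110.5, 179.9]
orientation: [2.107, 0.245, -2.084]
ft_force: [-0.5, -0.2, -0.1]
width: 0.8
```

```bash
python3 -c "
from h import *
goal([604.4,-101.4,60],13)"
```

```text
t 13.55 pos [ 623.9 -110.5  179.9] w 0.8 F [-0.5 -0.2 -0.1] M [-0.04  0.17 -0.03] q6 1.14
shift [119.7 -13.9  18.1]
 turn [-179.51    0.36   -0.92]
 turn [ 0.48 -0.59 -0.23]
```

>>> carry_out(
  commands=[
    [0.02,-0.012,0.017,0.5,-0.6,-0.2],
    [0.03,0,0,0,0,0],
    [0,0,0,0,0,0],
  ],
)

```text
t: 13.92
ee_pos: [605.8, -103.1, 129.4]
orientation: [2.107, 0.231, -2.103]
ft_force: [-0.8, 0.1, -0.2]
width: 0.7
```

```bash
python3 -c "
from h import *
goal([604.4,-101.4,60],13)"
```

```text
t 13.93 pos [ 605.8 -103.1  129.4] w 0.7 F [-0.8  0.1 -0.2] M [ 0.01  0.18 -0.  ] q6 1.16
shift [69.4 -2.   1.1]
 turn [ 1.7958e+02 -1.3000e-01  1.5000e-01]
 turn [-0.42 -0.1  -0.08]
```

>>> carry_out(
  commands=[
    [0.025,-0.002,0.001,0,0,0],
    [0.025,0,0,0,0,0],
    [0.016,0,0,0,0,0],
    [0,0,0,0,0,0],
  ],
)

```text
t: 14.42
ee_pos: [608.9, -102.3, 66.3]
orientation: [2.116, 0.224, -2.097]
ft_force: [-0.8, -0.3, 0.4]
width: 0.4
```

```bash
cat > l.py <<'E'
from h import *
# lever frame: angle of TCP's contact pin about screw, radius, push force along tool z
o=ctrl.get_obs(); R=Ro.from_rotvec(o["orientation"]).as_matrix(); p=np.ravel(o["ee_pos"]); F=np.ravel(o["ft_force"])
h=np.array([556.3,-24.5,0]); r=p-h; pin=r+16*R[:,2]
tz=np.degrees(np.arctan2(R[1,2],R[0,2]))
Fs=np.mean([F],0)
print("t %.2f z %.1f TCP r: radial %.1f tang %.1f | pin(if contact 16): rad %.1f ang %.2f | tool z %.1f tangent there %.1f | Fz_tool %.2f Fy_tool %.2f Fup %.2f"%(o["t"],p[2],r@R[:,1],r@R[:,2],np.hypot(*pin[:2]),np.degrees(np.arctan2(pin[1],pin[0])),tz%360,(np.degrees(np.arctan2(pin[1],pin[0]))-90)%360,F@R[:,2],F@R[:,1],F[2]),"tilt",np.degrees(Ro.from_rotvec(np.cross(R[:,0],[0,0,-1])).as_rotvec()@R).round(2))
E
python3 l.py
```

```text
t 14.43 z 66.3 TCP r: radial 87.5 tang -35.4 | pin(if contact 16): rad 89.2 ang -65.51 | tool z 192.3 tangent there 204.5 | Fz_tool 0.89 Fy_tool 0.16 Fup 0.43 tilt [-0.   -0.48 -0.24]
```

>>> carry_out(
  commands=[
    [0.003,-0.002,0.006,0,-0.4,-0.2],
    [0,0,0.006,0,0,0],
    [0,0,0.006,1,0,0],
    [0,0,0.006,4,0,0],
    [0,0,0.006,4,0,0],
  ],
)

```text
t: 15.05
ee_pos: [580.1, -107.1, 66.6]
orientation: [2.203, 0.054, -2.186]
ft_force: [1.3, -0.6, -1.1]
width: 0.8
```

```bash
python3 l.py
```

```text
t 15.05 z 66.6 TCP r: radial 83.8 tang -20.0 | pin(if contact 16): rad 83.8 ang -84.67 | tool z 182.9 tangent there 185.3 | Fz_tool -1.29 Fy_tool 0.66 Fup -1.08 tilt [-0.   -0.43 -0.12]
```

>>> carry_out(
  commands=[
    [0.0,-0.0002,0.006,3,-0.4,-0.1],
    [0,-0.0002,0.006,4,0,0],
    [0,-0.0002,0.006,4,0,0],
    [0,0,0,0,0,0],
  ],
)

```text
t: 15.55
ee_pos: [562.1, -107.6, 68.8]
orientation: [-2.15, 0.163, 2.138]
ft_force: [0.2, -0.8, -0.0]
width: 0.5
```

```bash
python3 l.py
```

```text
t 15.55 z 68.8 TCP r: radial 81.4 tang -18.6 | pin(if contact 16): rad 81.3 ang -97.04 | tool z 171.4 tangent there 173.0 | Fz_tool -0.30 Fy_tool 0.79 Fup -0.01 tilt [ 0.   -0.34 -0.05]
```

>>> carry_out(
  commands=[
    [0.003,0.002,0.006,3,-0.3,0],
    [0,0.0005,0.006,4,0,0],
  ],
)

```text
t: 15.8
ee_pos: [551.3, -108.5, 66.8]
orientation: [-2.08, 0.286, 2.071]
ft_force: [1.3, -0.7, -1.9]
width: 0.5
```

```bash
python3 l.py
```

```text
t 15.80 z 66.8 TCP r: radial 82.2 tang -18.1 | pin(if contact 16): rad 82.2 ang -104.37 | tool z 164.3 tangent there 165.6 | Fz_tool -1.41 Fy_tool 0.33 Fup -1.86 tilt [-0.   -0.24 -0.02]
```

>>> carry_out(
  commands=[
    [0.0,0.0005,0.005,3,-0.2,0],
    [0,0.0005,0.005,3,0,0],
  ],
)

```text
t: 16.05
ee_pos: [542.2, -106.9, 67.5]
orientation: [-2.017, 0.387, 2.011]
ft_force: [0.8, -0.8, -0.6]
width: 0.2
```

```bash
python3 l.py
```

```text
t 16.05 z 67.5 TCP r: radial 81.8 tang -17.6 | pin(if contact 16): rad 81.8 ang -110.74 | tool z 158.3 tangent there 159.3 | Fz_tool -1.02 Fy_tool 0.46 Fup -0.60 tilt [-0.   -0.18  0.  ]
```

>>> carry_out(
  commands=[
    [0.0,0.001,0.005,3,-0.2,0],
    [0,0.0005,0.005,3,0,0],
  ],
)

```text
t: 16.3
ee_pos: [533.1, -104.7, 68.1]
orientation: [-1.952, 0.482, 1.949]
ft_force: [1.6, -0.9, -0.6]
width: 0.2
```

```bash
python3 l.py
```

```text
t 16.30 z 68.1 TCP r: radial 81.7 tang -17.0 | pin(if contact 16): rad 81.8 ang -117.15 | tool z 152.2 tangent there 152.9 | Fz_tool -1.83 Fy_tool 0.10 Fup -0.56 tilt [ 0.   -0.1   0.04]
```

>>> carry_out(
  commands=[
    [0.0,0.001,0.005,3,-0.2,0],
    [0,0.0005,0.004,3,0,0],
  ],
)

```text
t: 16.55
ee_pos: [525.3, -102.0, 68.8]
orientation: [-1.885, 0.572, 1.884]
ft_force: [0.1, -1.4, 0.1]
width: 0.2
```

```bash
python3 l.py
```

```text
t 16.55 z 68.8 TCP r: radial 81.5 tang -17.5 | pin(if contact 16): rad 81.6 ang -122.84 | tool z 146.2 tangent there 147.2 | Fz_tool -0.86 Fy_tool 1.08 Fup 0.10 tilt [-0.   -0.02  0.07]
```

>>> carry_out(
  commands=[
    [0.001,0.001,0.004,2.7,0,0],
    [0,0.001,0.004,2.7,0,0],
  ],
)

```text
t: 16.8
ee_pos: [519.0, -99.5, 68.7]
orientation: [-1.828, 0.65, 1.82]
ft_force: [2.5, -1.7, -1.8]
width: 0.5
```

```bash
python3 l.py
```

```text
t 16.80 z 68.7 TCP r: radial 81.5 tang -18.8 | pin(if contact 16): rad 81.7 ang -127.47 | tool z 140.7 tangent there 142.5 | Fz_tool -3.06 Fy_tool -0.27 Fup -1.83 tilt [ 0.   -0.2   0.16]
```

>>> carry_out(
  commands=[
    [0.001,0.001,0.004,2.7,0,0],
    [0,0.001,0.004,2.7,0,0],
  ],
)

```text
t: 17.05
ee_pos: [513.8, -96.7, 68.8]
orientation: [-1.772, 0.723, 1.753]
ft_force: [2.9, -1.5, -1.2]
width: 0.3
```

```bash
python3 l.py
```

```text
t 17.05 z 68.8 TCP r: radial 80.9 tang -21.2 | pin(if contact 16): rad 81.4 ang -131.46 | tool z 135.3 tangent there 138.5 | Fz_tool -3.13 Fy_tool -0.96 Fup -1.19 tilt [ 0.   -0.46  0.32]
```

>>> carry_out(
  commands=[
    [0.001,0.001,0.005,1.5,0.3,-0.2],
    [0,0.001,0.005,1.5,0,0],
  ],
)

```text
t: 17.3
ee_pos: [508.7, -92.6, 69.2]
orientation: [-1.751, 0.759, 1.705]
ft_force: [6.2, -5.4, -2.9]
width: 0.2
```

```bash
python3 l.py
```

```text
t 17.30 z 69.2 TCP r: radial 80.1 tang -19.8 | pin(if contact 16): rad 81.1 ang -136.03 | tool z 132.3 tangent there 134.0 | Fz_tool -8.13 Fy_tool -0.91 Fup -2.93 tilt [ 0.   -1.19  0.78]
```

>>> carry_out(
  commands=[
    [0,0,0.001,0,0,0],
  ],
)

```text
t: 17.42
ee_pos: [509.2, -92.5, 69.7]
orientation: [-1.755, 0.758, 1.702]
ft_force: [2.9, -3.0, -3.5]
width: 0.4
```

```bash
python3 l.py
```

```text
t 17.43 z 69.7 TCP r: radial 79.6 tang -20.1 | pin(if contact 16): rad 80.7 ang -135.85 | tool z 132.4 tangent there 134.2 | Fz_tool -4.09 Fy_tool -0.10 Fup -3.49 tilt [ 0.   -1.36  0.87]
```

>>> carry_out(
  commands=[
    [0.001,0.001,0.004,0,-1.3,0.8],
    [0,0.001,0.005,0,-0.5,0.3],
  ],
)

```text
t: 17.68
ee_pos: [505.8, -89.3, 69.8]
orientation: [-1.733, 0.761, 1.731]
ft_force: [7.1, -5.3, -7.1]
width: 0.4
```

```bash
python3 l.py
```

```text
t 17.68 z 69.8 TCP r: radial 81.0 tang -13.7 | pin(if contact 16): rad 81.0 ang -139.16 | tool z 132.6 tangent there 130.8 | Fz_tool -8.68 Fy_tool -1.65 Fup -7.08 tilt [ 0.   -0.06  0.02]
```

>>> carry_out(
  commands=[
    [0.001,0,0.003,0,0,0],
  ],
)

```text
t: 17.8
ee_pos: [505.7, -88.5, 69.5]
orientation: [-1.739, 0.76, 1.728]
ft_force: [2.0, -10.9, 1.6]
width: 0.6
```

```bash
python3 l.py; python3 - <<'E'
from h import *
T=cam('top');S=cam('scene')
cv2.imwrite('pics/c6.png',np.hstack([cv2.resize(T[0][150:290,275:405],None,fx=3,fy=3),cv2.resize(S[0][150:290,240:370],None,fx=3,fy=3)]))
E
python3 l.py
```

```text
t 17.80 z 69.5 TCP r: radial 80.5 tang -13.1 | pin(if contact 16): rad 80.7 ang -139.66 | tool z 132.7 tangent there 130.3 | Fz_tool -9.39 Fy_tool 5.95 Fup 1.61 tilt [ 0.   -0.33  0.09]
t 17.90 z 69.5 TCP r: radial 80.5 tang -13.0 | pin(if contact 16): rad 80.7 ang -139.72 | tool z 132.7 tangent there 130.3 | Fz_tool -9.17 Fy_tool 2.99 Fup -0.06 tilt [ 0.   -0.33  0.1 ]
```

View pics/c6.png

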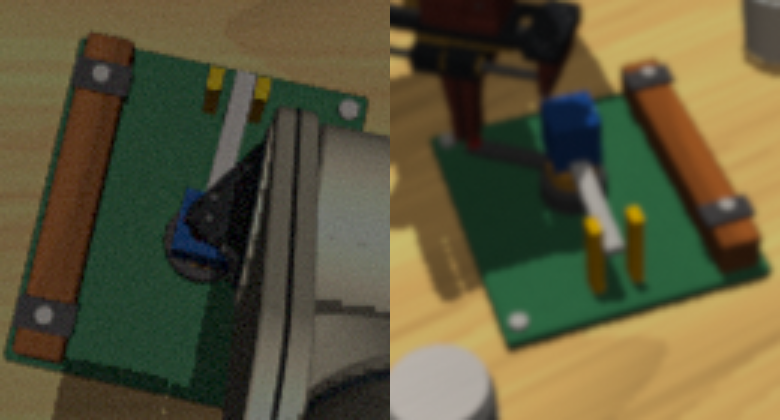

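The key arm now rests against the right-hand post, so the play is used up, and the push holds steady at about 9.2 N. I back off along the push direction, then rise.

>>> carry_out(
  commands=[
    [0,0,-0.006,0,0,0],
    [0,0,-0.01,0,0,0],
    [0,0.003,-0.006,0,0,0],
    [-0.03,0,0,0,0,0],
    [-0.05,0,0,0,0,0],
    [-0.05,0,0,0,0,0],
    [0,0.04,0,0,0,0],
    [0,0.05,0,0,0,0],
  ],
)

```text
t: 18.9
ee_pos: [451.9, -169.3, 203.2]
orientation: [-1.741, 0.756, 1.734]
ft_force: [0.1, -0.6, 0.2]
width: 0.4
```

>>> carry_out(
  commands=[
    [0,0.05,0,0,0,0],
    [0,0.05,0,0,0,0],
    [0,0.03,0,0,0,0],
    [0,0,0,0,0,0],
    [0,0,0,0,0,0],
  ],
)

```text
t: 19.52
ee_pos: [351.6, -261.6, 203.5]
orientation: [-1.738, 0.757, 1.732]
ft_force: [1.3, 0.3, -0.4]
width: 0.8
```

```bash
python3 l.py; python3 - <<'E'
from h import *
T=cam('top');S=cam('scene')
cv2.imwrite('pics/c7.png',np.hstack([cv2.resize(T[0][150:290,275:405],None,fx=3,fy=3),cv2.resize(S[0][150:290,240:370],None,fx=3,fy=3)]))
hsv=cv2.cvtColor(T[0],cv2.COLOR_BGR2HSV).astype(int);H,Sa,V=hsv[...,0],hsv[...,1],hsv[...,2]
m=(H>100)&(H<132)&(Sa>110)&(V>45);m[:200]=0;m[260:]=0;m[:,:320]=0;m[:,370:]=0
v,u=np.nonzero(m);P=np.array([ray(T,a,b,101)[:2] for a,b in zip(u,v)],np.float32);print("key top z101",cv2.minAreaRect(P))
m=(H<8)&(Sa>150)&(V>50);m[:170]=0;m[290:]=0;m[:,:330]=0;m[:,400:]=0
v,u=np.nonzero(m);print("pin px",u.mean(),v.mean(),ray(T,u.mean(),v.mean(),90))
m=(Sa<60)&(V>70);m[:170]=0;m[215:]=0;m[:,:344]=0;m[:,363:]=0
v,u=np.nonzero(m);P=np.array([ray(T,a,b,64)[:2] for a,b in zip(u,v)],np.float32);print("arm z64",cv2.minAreaRect(P))
E
```

```text
t 19.52 z 203.5 TCP r: radial 311.0 tang -35.3 | pin(if contact 16): rad 311.8 ang -133.73 | tool z 132.8 tangent there 136.3 | Fz_tool -0.68 Fy_tool -1.17 Fup -0.39 tilt [-0.   -0.17  0.08]
key top z101 ((555.8903198242188, -24.614665985107422), (39.420841217041016, 39.349754333496094), 76.36507415771484)
pin px 373.7142857142857 258.57142857142856 [492.6609083  -81.09027326  90.        ]
arm z64 ((624.9258422851562, -42.01873016357422), (15.228930473327637, 88.70500183105469), 75.96912384033203)
```

View pics/c7.png

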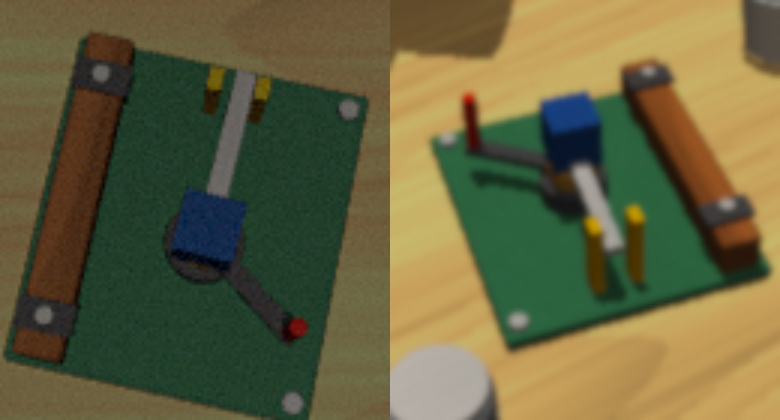

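Everything agrees, so I hand the job in.

```bash
python3 -c "
from h import *
print(ctrl.close_job())"
```

```text
the job is handed in; nothing more can be done
None
```

The holding key is fitted and the jam nut is tightened to about 9 N; I handed the job in at about 19.5 s of the 58 s allowed. The hand-in gave no verdict, so the result rests on my own checks below.

**Key:** I set the blue key over the screw head with its arm between the posts. It touched down at the height expected for a fully seated key, underside about 56 mm. The last top view put the block within about 0.5 mm of the screw axis, with its top face measuring 39.4 mm at the assumed 101 mm height. The arm rests against the -y post at about -14°, roughly 1.5° off the jig's axis, so the arm end is about 4 mm from the middle of the gap.

**Nut:** I swung the lever clockwise with the closed fingers until it seated and the play was used up, then pushed to about 9.2–9.4 N at the pin. The robot then backed clear, shown by near-zero force and by the images.

**What I could not settle:**
- **Lock angle:** I never measured it directly. It is inferred from the push, which reads to about 0.7 N. The lever's travel between two force readings fitted a final push nearer 10.3 N than the 9.3 N I read. I put this down to the first reading being taken while moving; either value is within limits.
- **Camera differences:** The two cameras disagreed by up to 3 mm on the key's and posts' positions at the start.
- **Tub, tin and brush:** I never moved near them, but I did not measure their positions again at the end.

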